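# Show the camera the code under a headspace vial with an inspection mirror

### The job

Take the one tall vial out of the blue rack and stand it upright and fully home in the bore of the viewing stand. Then pick up the inspection mirror by its handle and hold it under the stage so that the stand's camera sees the code on the vial's base reflected in the middle of the glass, with the glass in the middle of the camera's view. Finish while still holding the mirror there, steady and touching nothing but your gripper, and leave everything else on the bench as it was.

Things in the scene. Friction and masses are not known exactly. Their poses are not given: they have to be found in the camera images.
- vial: The tall glass vial with crimp cap: 75 mm tall, 23 mm across (straight wall up to 57 mm, cap 20.6 mm across from 64 mm up), 22 g; square code under its base. Origin: centre of its underside; z up. Starts in a rack hole, base 8 mm above the bench. The other three vials in the rack are alike but only 46 mm tall.
- rack: Blue vial rack, fixed, 84 x 150 x 40 mm (x, y, z), origin centre of its underside. Eight round holes, 25 mm across, 32 mm deep: two rows at x = -19 and 19 mm, four columns at y = -52.5, -17.5, 17.5 and 52.5 mm. Vials stand in four of them, no two side by side along x or y; the tall one may be in any of these.
- station: Viewing stand, fixed, aluminium base plate 90 x 300 x 10 mm (y from -75 to 225 mm) with a 145 mm high column (44 x 22 mm, y from -64 to -42 mm) carrying the stage. Origin on the bench below the stage's bore, z up. Its -x side faces the robot within about 0.25 rad. A post (16 mm, 195 mm high) at x = 34, y = 178 mm carries the camera.
- seat (a point): Floor of the stage's bore, on its axis, 125 mm above the bench: the seated vial's base and code lie here. Stage: dark steel plate, 60 mm in x, y from -42 to 34 mm, z from 121 to 145 mm, open below and to both x sides. Bore 25.5 mm across, 20 mm deep, chamfered; a ledge at its floor carries the vial, a 16 mm hole in the ledge shows its base. Axes as the station's.
- camera: The stand's small camera (lens 30 mm across, 34 mm long; grey box behind), fixed, looking under the stage, 30 degrees downward, towards station -y. Origin: centre of the lens front (station y = 130, z = 135 mm); x is the line of sight, y level. It crosses the bore's axis 150 mm from the lens, 65 mm below the vial's base, 60 mm above the bench. In focus from 120 to 180 mm.
- aim (a point): A point fixed to the station between lens and code (station y = 39.3, z = 128 mm). With the centre of the glass on the camera's line of sight, 120 to 180 mm from the lens, and the glass facing this point squarely (its normal passes through it), the camera sees the code in the middle of the glass. Axes as the station's.
- mirror: Hand inspection mirror, 62 g, 186 mm long: black bar handle 100 x 14 x 12 mm (x, y, z), a 6 mm steel rod, a round head. Origin: centre of the handle; x along it towards the head, z to the side that the glass faces, glass parallel to the handle. Balances about 25 mm from the origin towards the head. Starts level in its rest, glass up, origin 34 mm above the bench.
- mirror_head: Round steel head of the mirror, 36 mm across, 5.5 mm thick, rigid with the handle; round glass, 31 mm across, on its front. Origin: centre of the glass, 118 mm from the mirror's origin along x and 2.5 mm along z; z points out of the glass, x away from the handle. Keep the fingers off it.
- mirror_rest: Steel rest, fixed, base 112 x 50 x 6 mm, with two posts (8 mm thick, 33 mm wide, 40 mm high) at x = -42 and 42 mm, whose 17 mm wide notches, floor 28 mm above the bench, carry the handle near its ends. Between the posts the handle can be taken from above. Origin: centre of its underside; x along the handle towards the head.
- short_a: One of the three short vials in the rack, 46 mm tall, otherwise like the tall one; origin under its centre. Leave it.
- short_b: A short vial like short_a. Leave it.
- short_c: A short vial like short_a. Leave it.
- reagent: Amber reagent bottle, 56 mm across, 105 mm tall; origin under its centre. Leave it.
- cap_tray: White open tray of crimp caps, 90 x 70 x 30 mm; origin under its centre. Leave it.
- crimper: Hand crimper lying flat, about 220 mm long, its two black grips towards its -x, jaw 34 mm tall; origin near its middle on the bench. Leave it.
- pen: Marker pen, about 145 mm long, 14 mm thick, lying along its x. Leave it.
Things that resemble listed ones, but are neither listed nor needed, are in the scene too. What is shaped like the mirror_rest but green or red is not meant.

How it is judged:
On the way, in this order (a step that is already met when the one before it is completed fails the run):
1. the tall vial stands upright and fully home in the stand's bore, let go (horizontal distance between vial and seat below 0.004 m and angle between vial's own z axis and vertical below 0.06 rad and z of vial in the frame of station between 0.122 and 0.128 m and contact force between vial and the fingers below 0.1 N and linear speed of vial below 0.02 m/s), for 0.2 s.
2. the mirror is lifted out of its rest in the gripper (contact force between mirror and the fingers above 1 N and contact force between mirror and station below 0.2 N and contact force between mirror and mirror_rest below 0.2 N and contact force between mirror and vial below 0.2 N and contact force between mirror and rack below 0.2 N and height (world z) of mirror above 0.05 m), for 0.2 s.
At the end, for the whole second after the job is handed in: Tall vial home in the bore: 4 mm off axis, 0.06 rad off upright, 3 mm off the ledge, let go. Mirror gripped (over 1 N), still, touching nothing else; glass centre within 10 mm of the line of sight, 120-180 mm from the lens; aim point on the glass side, within 8 mm of the normal in x and y (horizontal distance between vial and seat below 0.004 m and angle between vial's own z axis and vertical below 0.06 rad and z of vial in the frame of station between 0.122 and 0.128 m and contact force between vial and the fingers below 0.1 N and contact force between mirror and the fingers above 1 N and contact force between mirror and station below 0.2 N and contact force between mirror and mirror_rest below 0.2 N and contact force between mirror and vial below 0.2 N and contact force between mirror and rack below 0.2 N and x of mirror_head in the frame of camera between 0.12 and 0.18 m and y of mirror_head in the frame of camera between -0.01 and 0.01 m and z of mirror_head in the frame of camera between -0.01 and 0.01 m and x of aim in the frame of mirror_head between -0.008 and 0.008 m and y of aim in the frame of mirror_head between -0.008 and 0.008 m and z of aim in the frame of mirror_head above 0.04 m and linear speed of mirror below 0.01 m/s and angular speed of mirror below 0.1 rad/s); the arm keeps its last pose, push and grip.
It fails at once if the fingers touch the mirror's head instead of its handle (contact force between mirror_head and the fingers above 0.3 N).
It fails at once if the tall vial is tipped over (angle between vial's own z axis and vertical above 0.6 rad).
It fails at once if a short vial is pulled out or shifted by more than 25 mm (distance of any of short_a, short_b, short_c from where it was at the start of the episode above 0.025 m).
It fails at once if the bottle, cap tray, crimper or pen is shifted by more than 25 mm (distance of any of reagent, cap_tray, crimper, pen from where it was at the start of the episode above 0.025 m).
It also fails if it takes over 53 s, if anything falls off the work surface, if the arm or the gripper's body presses on something with over 40 N, if the wrist force passes 120 N, or if a joint passes its speed limit or range.

### The arm

A 6-joint arm with a two-finger parallel gripper is mounted at the origin on the work surface. World frame = base frame: x ahead of the robot, y to its left, z up, the work surface at z = 0. Lengths are in m, angles in rad, forces in N, time in s.
With the tool pointing down it reaches from about 0.3 to 0.875 m from the base axis. Payload 6.4 kg.
Tool frame: the origin (TCP) lies at the very end of the fingers, on their centre line; the grasp point (between the pads) lies arm.grip_depth behind it (arm.grip_depth is the distance from the TCP to the grasp point, in m); z points along the fingers, y is the line along which they close (so a half turn about z gives the same grasp; the last joint's range is limited). The gripper opens to 85 mm and grips with 20 to 120 N. Pads are 22 mm wide; open, the fingers measure 114 mm over their backs; the gripper's body (76 mm by 85 mm) begins 54 mm behind the grasp point. The pads swing forward as they close: fully open they stand 13 mm farther back than shut.
Start: joints at [-1.436, 0.181, 1.607, -0, 1.354, -0.206], TCP at [0.192, -0.542, 0.231] pointing down, gripper open.
Joint ranges: [-2.99, 2.99], [-0.89, 2.07], [0.3, 2.58], [-1.14, 4.28], [0, 2.63], [-3.12, 3.12]. Speed limits (rad/s): [2.57, 2.57, 3.01, 3.14, 3.14, 3.14].

### API

Orientations are given as a unit quaternion [w, x, y, z].
In Python, from cell import monitor, snapshot, order, arm gives the robot as it stands.
- The arm moves only by the tool send_rows, never from a script. Its argument "moves" is a list of rows, each a list of 6 numbers: the shift along the tool's x, y, z as a fraction of full scale, then the turn, a rotation vector about the tool's x, y, z as a fraction of full scale. A call has 1 to 8 rows; each row is the pose to reach, as a shift and turn from the pose commanded when the call began, along the tool's axes at that moment; what a row does not reach only later rows make up. Full scale, the value 1, is 0.25 m for a shift and 60 degrees for a turn. A row lasts 1/10 s, in which the tool goes at most 50 mm and 8.59 degrees, less where a joint would pass 70% of its speed; a pose out of reach is approached as far as the arm can. A call with a number of a shift or a turn outside -1 to 1 is refused whole. A call with a gripper value outside its range is refused whole. "jaw" is the opening, from 0 (shut) to 1 (fully open), set as the call begins (left out, the last holds). The fingers move at their own pace and stop on an object; "force" is the grip in N (left out, the last holds). Time passes only in rows, so rows that repeat a pose let the fingers close. It gives the time, the measured TCP pose, the force, the opening and the grip force at its end, in the units of the state.
- monitor.observe(): the state, without advancing time (a new reading comes with each control period).
- snapshot(name): name is "side" or "top"; returns a dict with "frame" (420x560x3 uint8, blue, green, red), "fx", "fy", "cx", "cy" (pixels), "extrinsics" (4x4, takes a point from camera to world coordinates). Camera axes: x right, y down, z forward; pixel columns grow to the right and rows downward; lengths in m; the calibration is good to about 2 mm. A picture is of the moment at which its call begins. There is no depth.
- order.job_done(): hands the job in; it is judged then, once.
The state is a dict: "time_s": time; "joint_pos": joint angles; "dq": joint speeds; "effort": joint torques, N m; "tcp_pos": TCP position; "ee_rot": TCP orientation; "wrist_force": force on the tool from outside, world axes, zero at the start; "torque": the same for the moment, N m; "grip_width": opening from 0.0 (shut) to 1.0 (fully open); "finger_force": force on a finger pad.
Only numpy, scipy, OpenCV 4.12 (cv2) and the standard library are available. Lean on these libraries where they do the work, as an engineer would, in place of code of your own. Each camera call takes 0.05 s, during which the arm holds its last target. There are 200 camera calls.

## Working session

There is one attempt and no reset: what is moved stays moved. The work goes in short steps, Python scripts to look and compute and a tool call to move; the robot and the scene stay as the last step left them, time stands still between calls to the robot, and variables do not carry over. Pictures are saved under pics/ and viewed, at most 10 in all, crops included, and the job is handed in when it is done.

Besides the shell and the picture viewer there is one more tool, called after "Call:" as name(argument=value, ...), one argument or row to a line, values as JSON. send_rows: Moves the arm, as the interface text tells. Its arguments: {"type":"object","properties":{"moves":{"type":"array","items":{"type":"array","items":{"type":"number","minimum":-1,"maximum":1}}},"jaw":{"type":"number"},"force":{"type":"number"}},"required":["moves"]}

```bash
ls; mkdir -p pics
python3 - <<'E'
from cell import monitor, snapshot, order, arm
import cv2,numpy as np,pickle
print(monitor.observe()); print(arm.grip_depth,[a for a in dir(arm) if a[0]!='_'])
d={}
for n in("top","side"):
    s=snapshot(n); d[n]=s; cv2.imwrite(f"pics/{n}0.png",s["frame"]); print(n,s["fx"],s["fy"],s["cx"],s["cy"],np.round(s["extrinsics"],3).tolist())
pickle.dump(d,open("s0.pkl","wb"))
E
```

```text
pics
{'time_s': 0.0, 'joint_pos': array([-1.43628999e+00,  1.81535591e-01,  1.60802341e+00, -2.50758769e-06,
        1.35383070e+00, -2.06313422e-01]), 'dq': array([ 0.00219369, -0.00043754, -0.00104177,  0.00031217,  0.00065525,
       -0.00049553]), 'effort': array([-1.16411004e-03, -4.44871795e+01, -3.51337516e+01, -2.98156328e-04,
        9.42096405e-03, -2.47073257e-05]), 'tcp_pos': array([ 0.19212982, -0.54134682,  0.23037979]), 'ee_rot': array([-8.97990032e-04,  9.85514896e-01,  1.69586502e-01,  3.10299408e-05]), 'wrist_force': array([ 1.53264089,  0.7396406 , -0.23274654]), 'torque': array([ 0.06433333, -0.01414551, -0.00660424]), 'finger_force': 0.0, 'grip_width': 1.0001078936830343}
0.0187 ['IKError', 'grip_depth']
top 390.2196927709445 390.2196927709445 280.9859476310655 211.8730311144134 [[-0.013, -0.992, 0.127, 0.432], [-1.0, 0.012, -0.01, -0.024], [0.008, -0.127, -0.992, 1.082], [0.0, 0.0, 0.0, 1.0]]
side 435.83502866561486 435.83502866561486 278.6622211672092 203.65062948792428 [[0.981, -0.103, 0.162, 0.368], [-0.192, -0.591, 0.784, -0.925], [0.015, -0.8, -0.6, 0.795], [0.0, 0.0, 0.0, 1.0]]
```

View pics/top0.png

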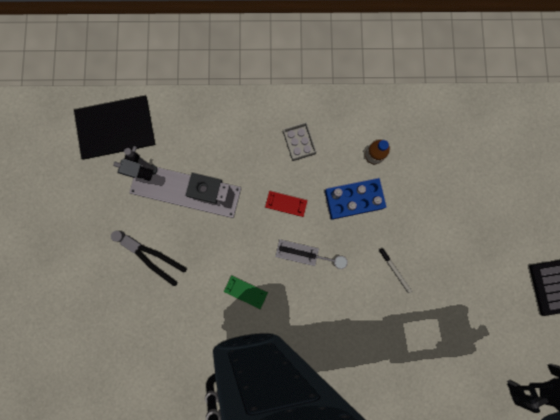

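View pics/side0.png

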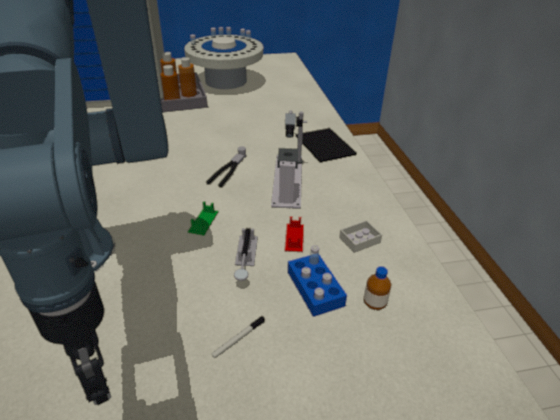

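Top view: blue rack at (355,198), station plate (185,190) with bore at (203,187) and camera at (135,168), mirror in the grey rest at (297,252) with its head at (340,262). Decoys: red rest (287,204) and green rest (246,292). Side view: the tall vial's cap sticks up at about (315,250). One enlarged crop will confirm this.

```bash
cat > h.py <<'E'
import numpy as np,cv2,pickle
from scipy.spatial.transform import Rotation as R
def ray(s,u,v):
    E=s["extrinsics"]; d=E[:3,:3]@np.array([(u-s["cx"])/s["fx"],(v-s["cy"])/s["fy"],1]); return E[:3,3],d/np.linalg.norm(d)
def plane(s,u,v,z):
    o,d=ray(s,u,v); return o+d*(z-o[2])/d[2]
def two(s1,p1,s2,p2):
    o1,d1=ray(s1,*p1);o2,d2=ray(s2,*p2)
    t=np.linalg.lstsq(np.c_[d1,-d2],o2-o1,rcond=None)[0]
    a,b=o1+t[0]*d1,o2+t[1]*d2
    return (a+b)/2,np.linalg.norm(a-b)
def proj(s,P):
    E=s["extrinsics"];q=E[:3,:3].T@(np.array(P)-E[:3,3]);return np.array([s["fx"]*q[0]/q[2]+s["cx"],s["fy"]*q[1]/q[2]+s["cy"]])
E
python3 - <<'E'
from h import *
d=pickle.load(open("s0.pkl","rb"));t,s=d["top"]["frame"],d["side"]["frame"]
def c(f,x,y,w,h): return cv2.resize(f[y:y+h,x:x+w],(400,300),interpolation=cv2.INTER_CUBIC)
a=np.hstack([c(t,320,170,80,60),c(s,275,230,100,75)]);b=np.hstack([c(t,265,225,100,75),c(t,120,145,140,105)])
cv2.imwrite("pics/crop1.png",np.vstack([a,b]))
E
```

```text
(no output)
```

View pics/crop1.png

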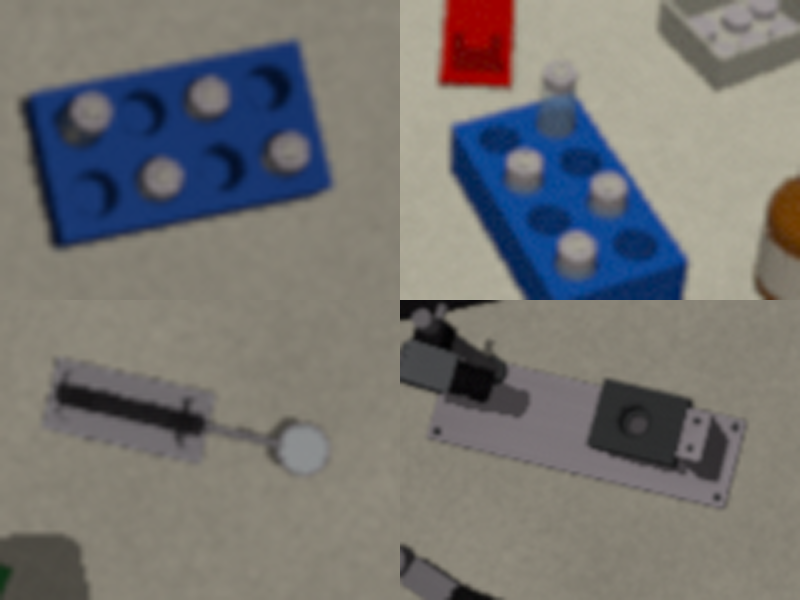

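Candidates for the tall vial, in top-view pixels: (338,192), (362,190), (352,206) and (378,200). The one at (338,192) shows a tall glass wall above the rack (side view (315,249)), so it is the tall one. The mirror lies in the grey/steel rest at (297,252); the green and red rests are empty decoys.

Run:
```python
from h import *
d=pickle.load(open("s0.pkl","rb"));T,S=d["top"],d["side"];t=T["frame"];hsv=cv2.cvtColor(t,cv2.COLOR_BGR2HSV)
def rect(m,x,y,w,h,z,name):
    k=np.zeros_like(m);k[y:y+h,x:x+w]=m[y:y+h,x:x+w]
    cs,_=cv2.findContours(k,cv2.RETR_EXTERNAL,cv2.CHAIN_APPROX_NONE);c=max(cs,key=cv2.contourArea)
    P=np.array([plane(T,*p[0],z)[:2] for p in c],np.float32)
    r=cv2.minAreaRect(P*1000);print(name,np.round(r[0],1),np.round(r[1],1),round(r[2],1),len(c));return r
g=cv2.cvtColor(t,cv2.COLOR_BGR2GRAY)
rect(((hsv[...,0]>100)&(hsv[...,0]<130)&(hsv[...,1]>130)).astype(np.uint8),320,170,80,55,.04,"rack")
print("gray samples plate,stage,bench,handle",t[195,160],t[195,190],t[230,200],t[252,297], t[262,340],t[240,300])
rect((g<75).astype(np.uint8),185,170,43,40,.145,"stage")
rect((g<50).astype(np.uint8),270,235,55,30,.04,"handle")
# head disc & whiteish blobs
m=(g>125).astype(np.uint8)
for (n,x,y,w,h) in [("head",325,250,30,25),("vials",322,172,70,50)]:
    N,l,st,c=cv2.connectedComponentsWithStats(m[y:y+h,x:x+w])
    for i in range(1,N):
        if st[i,4]>8: print(n,c[i]+[x,y],st[i])
# screws
for sx,sy in [(237.3,188.8),(231,214),(133,191.2)]:
    x,y=int(sx)-4,int(sy)-4;w=np.clip(135.-g[y:y+9,x:x+9],0,None)
    print("px",g[y:y+9,x:x+9].min(),sx,sy,plane(T,sx,sy,.01)[:2])
b=120+np.array([236*.35]),
print("bore",plane(T,120+236*.35,145+122*.35,.145))
print("vial",two(T,(338.2,192.4),S,(315,249)),plane(T,338.2,192.4,.083))
```

```text
rack [ 600.1 -235.8] [ 82.3 152. ] 10.8 160
gray samples plate,stage,bench,handle [120 116 123] [46 46 45] [114 126 131] [26 26 27] [144 142 139] [120 134 138]
stage [608.1 141. ] [106.3  64. ] 75.9 144
handle [458.6 -76.3] [97.9 16. ] 74.8 75
head [340.4088586 262.8109029] [  0   0  30  25 587]
vials [359.11637348 193.56021651] [   0    0   70   50 1478]
px 58 237.3 188.8 [0.63552795 0.08591074]
px 65 231 214 [0.56492171 0.10321516]
px 57 133 191.2 [0.63197891 0.37561779]
bore [0.61362072 0.15651199 0.145     ]
vial (array([ 0.61102913, -0.18451701,  0.08027421]), np.float64(0.0025557285351449836)) [ 0.6092611  -0.18387057  0.083     ]
```

```bash
cat >> h.py <<'E'
def down(phi): # tool down, tool x at azimuth phi (deg)
    a=np.radians(phi);x=np.array([np.cos(a),np.sin(a),0]);z=np.array([0,0,-1.]);return R.from_matrix(np.c_[x,np.cross(z,x),z])
def state():
    from cell import monitor
    o=monitor.observe();q=o["ee_rot"];return o,np.array(o["tcp_pos"]),R.from_quat([q[1],q[2],q[3],q[0]])
def row(p0,r0,p,r):
    return np.round(np.r_[r0.inv().apply(np.array(p)-p0)/.25,(r0.inv()*r).as_rotvec()/np.radians(60)],3).tolist()
E
python3 - <<'E'
from h import *
o,p,r=state()
d=pickle.load(open("s0.pkl","rb"));T=d["top"]
hd=plane(T,340.4,262.3,.0365);print("head",hd)
A=np.array([.40,-.36,.23]);B=np.array([.610,-.184,.20])
print(row(p,r,A,down(60)));print(row(A,down(60),B,down(100.8)))
E
```

```text
head [ 0.4287194  -0.19124216  0.0365    ]
[1.026, -0.406, 0.003, -0.001, -0.001, -0.675]
[1.03, 0.375, 0.12, 0.0, 0.0, -0.68]
```

Call:
send_rows(
  moves=[
    [0.15,-0.06,0,0,0,-0.1],
    [0.33,-0.13,0,0,0,-0.22],
    [0.5,-0.2,0,0,0,-0.34],
    [0.67,-0.27,0,0,0,-0.45],
    [0.83,-0.33,0,0,0,-0.56],
    [1.0,-0.4,0,0,0,-0.675],
  ],
  jaw=0.6,
)

```text
time_s: 0.7
tcp_pos: [0.3953, -0.3628, 0.231]
ee_rot: [-0.0, 0.865, 0.502, -0.0]
wrist_force: [0.3, -1.1, 0.6]
grip_width: 0.6
finger_force: 0.0
```

Call:
send_rows(
  moves=[
    [0.17,0.06,0.02,0,0,-0.1],
    [0.35,0.13,0.04,0,0,-0.22],
    [0.53,0.19,0.06,0,0,-0.34],
    [0.7,0.26,0.08,0,0,-0.45],
    [0.87,0.32,0.1,0,0,-0.56],
    [1.0,0.375,0.12,0,0,-0.68],
    [1.0,0.375,0.12,0,0,-0.68],
  ],
)

```text
time_s: 1.4
tcp_pos: [0.6026, -0.1906, 0.1996]
ee_rot: [-0.001, 0.634, 0.773, 0.0]
wrist_force: [0.4, -0.6, 0.0]
grip_width: 0.599
finger_force: 0.0
```

Run:
```python
from h import *
o,p,r=state();print(o["time_s"],p,r.as_matrix().round(3).tolist(),o["grip_width"],o["joint_pos"].round(2))
print(row(p,r,[.610,-.184,.10],down(100.8)))
from cell import snapshot
d={n:snapshot(n) for n in("top","side")}
pickle.dump(d,open("s1.pkl","wb"))
a=cv2.resize(d["top"]["frame"][120:240,300:420],(400,400));b=cv2.resize(d["side"]["frame"][180:320,250:390],(400,400))
cv2.imwrite("pics/p1.png",np.hstack([a,b]))
```

```text
1.4 [ 0.60256953 -0.1906112   0.1996394 ] [[-0.196, 0.981, -0.001], [0.981, 0.196, 0.002], [0.002, -0.001, -1.0]] 0.5988904425549951 [-0.49  0.33  1.48  0.    1.33 -0.69]
[0.019, 0.035, 0.399, -0.001, -0.002, 0.008]
```

View pics/p1.png

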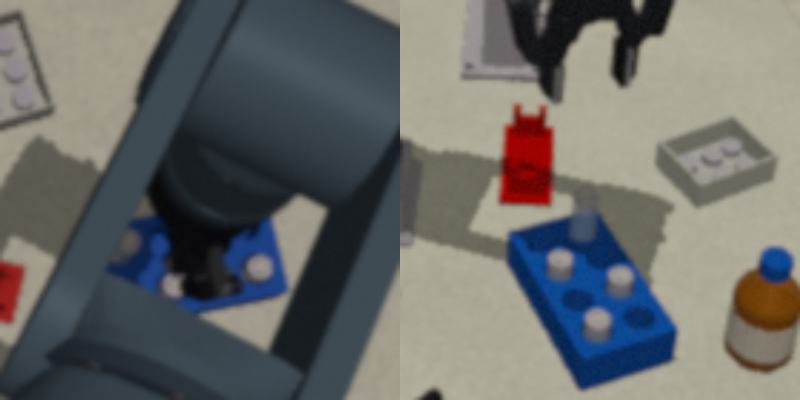

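The hand hangs right behind the rack with the jaws open, and the tall vial's glass is visible at its rack corner (side ≈ (315,255)). Descending.

Call:
send_rows(
  moves=[
    [0.024,0.035,0.1,0,0,0.008],
    [0.024,0.035,0.25,0,0,0.008],
    [0.024,0.035,0.4,0,0,0.008],
    [0.024,0.035,0.5,0,0,0.008],
    [0.024,0.035,0.58,0,0,0.008],
    [0.024,0.035,0.622,0,0,0.008],
    [0.024,0.035,0.622,0,0,0.008],
  ],
)

```text
time_s: 2.2
tcp_pos: [0.6063, -0.1873, 0.0444]
ee_rot: [-0.001, 0.641, 0.767, -0.0]
wrist_force: [0.0, -0.1, 0.6]
grip_width: 0.595
finger_force: 0.0
```

Call:
send_rows(
  moves=[
    [0,0,0,0,0,0],
    [0,0,0,0,0,0],
    [0,0,0,0,0,0],
    [0,0,0,0,0,0],
    [0,0,0,0,0,0],
  ],
  jaw=0,
  force=25,
)

```text
time_s: 2.7
tcp_pos: [0.6108, -0.1877, 0.0485]
ee_rot: [0.003, 0.64, 0.768, 0.001]
wrist_force: [5.8, 0.5, 2.9]
grip_width: 0.256
finger_force: 24.9
```

Call:
send_rows(
  moves=[
    [0,0.018,-0.03,0,0,0],
    [0,0.018,-0.1,0,0,0],
    [0,0.018,-0.2,0,0,0],
    [0,0.018,-0.32,0,0,0],
    [0,0.018,-0.44,0,0,0],
    [0,0.018,-0.56,0,0,0],
    [0,0.018,-0.66,0,0,0],
    [0,0.018,-0.72,0,0,0],
  ],
)

```text
time_s: 3.5
tcp_pos: [0.6132, -0.1864, 0.2301]
ee_rot: [0.002, 0.64, 0.768, 0.0]
wrist_force: [1.1, -0.4, -0.3]
grip_width: 0.255
finger_force: 25.3
```

Run:
```python
from h import *
from cell import snapshot
d={n:snapshot(n) for n in("top","side")}
pickle.dump(d,open("s2.pkl","wb"))
o,p,r=state();print(o["time_s"],p,r.as_matrix().round(3).tolist(),o["grip_width"],o["finger_force"],o["wrist_force"])
T=down(100.8)
print(row(p,r,[.611,-.02,.235],T),row(np.array([.611,-.02,.235]),T,[.6136,.1565,.235],T))
b=cv2.resize(d["side"]["frame"][170:330,230:390],(560,560))
cv2.imwrite("pics/p2.png",b)
```

```text
3.6 [ 0.61364087 -0.18666183  0.22958848] [[-0.18, 0.984, 0.005], [0.984, 0.18, -0.003], [-0.003, 0.004, -1.0]] 0.2551694757744048 25.273424298211467 [-0.20456187 -1.50815472 -0.04718193]
[0.658, 0.11, -0.023, 0.004, 0.003, -0.007] [0.692, 0.143, 0.0, 0.0, 0.0, 0.0]
```

View pics/p2.png

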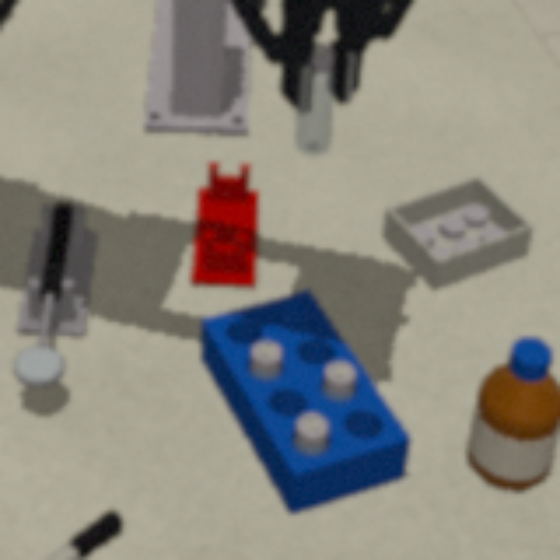

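Vial is held upright in the jaws, its base at side pixel (319,212); the three short vials are still in the rack. Carrying it over the stage.

Call:
send_rows(
  moves=[
    [0.08,0.01,-0.02,0,0,0],
    [0.22,0.04,-0.02,0,0,0],
    [0.38,0.06,-0.02,0.004,0.003,-0.007],
    [0.52,0.09,-0.02,0.004,0.003,-0.007],
    [0.62,0.11,-0.023,0.004,0.003,-0.007],
    [0.658,0.11,-0.023,0.004,0.003,-0.007],
  ],
)

```text
time_s: 4.2
tcp_pos: [0.6086, -0.0156, 0.2299]
ee_rot: [-0.004, 0.636, 0.771, -0.001]
wrist_force: [0.1, 1.2, -0.8]
grip_width: 0.257
finger_force: 25.3
```

Call:
send_rows(
  moves=[
    [0.1,0.02,0,0,0,0],
    [0.26,0.05,0,0,0,0],
    [0.42,0.09,0,0,0,0],
    [0.55,0.12,0,0,0,0],
    [0.65,0.14,0,0,0,0],
    [0.692,0.143,0,0,0,0],
    [0.692,0.143,0,0,0,0],
  ],
)

```text
time_s: 4.9
tcp_pos: [0.6119, 0.1581, 0.231]
ee_rot: [-0.003, 0.637, 0.771, -0.001]
wrist_force: [0.1, -0.1, -0.5]
grip_width: 0.255
finger_force: 25.3
```

Run:
```python
from h import *
from cell import snapshot
d=pickle.load(open("s2.pkl","rb"))["side"]
print("base at s2 on z=.189",plane(d,319.4,212,.189),"tcp .6136 -.1867")
d={n:snapshot(n) for n in("top","side")}
pickle.dump(d,open("s3.pkl","wb"))
o,p,r=state();print(o["time_s"],p,r.as_matrix().round(3).tolist(),o["grip_width"],o["wrist_force"])
f=d["side"]["frame"]; print(proj(d["side"],[.6136,.1565,.145]),proj(d["side"],[.6136,.1565,.195]),proj(d["top"],[.6136,.1565,.145]))
b=cv2.resize(f[90:170,240:340],(500,400),interpolation=cv2.INTER_CUBIC)
c=cv2.resize(d["top"]["frame"][140:220,155:255],(300,240),interpolation=cv2.INTER_CUBIC)
c=cv2.copyMakeBorder(c,0,160,0,0,cv2.BORDER_CONSTANT)
cv2.imwrite("pics/p3.png",np.hstack([b,c]))
```

```text
base at s2 on z=.189 [ 0.61655514 -0.17981641  0.189     ] tcp .6136 -.1867
5.0 [0.61249937 0.15625962 0.23139866] [[-0.186, 0.982, -0.006], [0.982, 0.186, 0.002], [0.003, -0.005, -1.0]] 0.25857478230091546 [ 0.47671657 -0.32522044 -0.15152687]
[286.93756476 154.37445364] [287.40227731 139.20434044] [202.60481977 187.70831297]
```

View pics/p3.png

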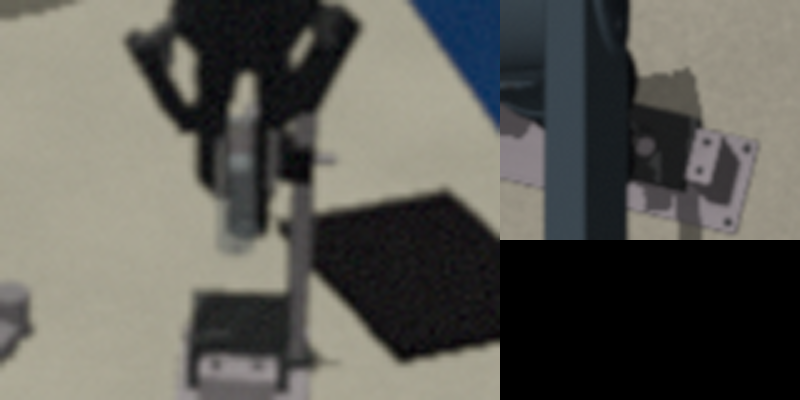

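Run:
```python
from h import *
a=pickle.load(open("s0.pkl","rb"));b=pickle.load(open("s3.pkl","rb"))
def c(f,x,y,w,h,hi):
    g=cv2.cvtColor(f[y:y+h,x:x+w],cv2.COLOR_BGR2GRAY);g=cv2.resize(g,(400,300),interpolation=cv2.INTER_CUBIC).astype(float)
    return np.clip((g-20)*255/(hi-20),0,255).astype(np.uint8)
A=np.hstack([c(a["top"]["frame"],183,168,48,36,110),c(a["side"]["frame"],270,140,40,30,110)])
B=np.hstack([c(b["top"]["frame"],183,168,48,36,110),c(b["side"]["frame"],270,115,40,30,140)])
cv2.imwrite("pics/p4.png",np.vstack([A,B]))
```

```text
(no output)
```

View pics/p4.png

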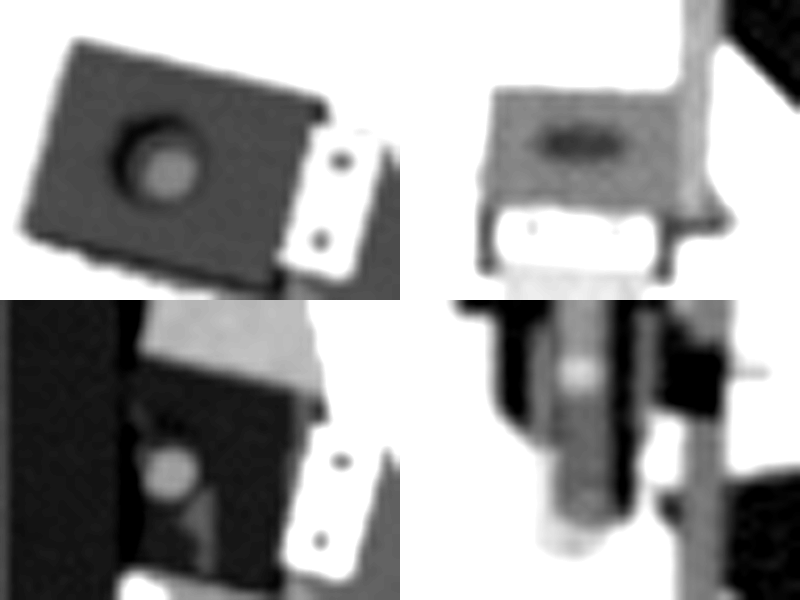

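Enhanced: top bore centre (201.5,186.8), side bore centre (287.75,154.05). Held vial's base in the side view is centred at about (286.65,138.65), upright. The difference gives the correction.

Run:
```python
from h import *
a=pickle.load(open("s0.pkl","rb"));T,S=a["top"],a["side"]
print("bore top",plane(T,201.52,186.76,.145),"side",plane(S,287.75,154.05,.145))
print("vial start top",plane(T,337.7,191.9,.083),"side",plane(S,314.5,248.5,.083))
for z in(.189,.193): print("base",plane(S,286.65,138.65,z))
o,p,r=state();print(p,o["wrist_force"])
```

```text
bore top [0.61597882 0.15916956 0.145     ] side [0.61633819 0.15793242 0.145     ]
vial start top [ 0.61059541 -0.18260924  0.083     ] side [ 0.61069116 -0.18534226  0.083     ]
base [0.61460112 0.17093416 0.189     ]
base [0.61297069 0.16370106 0.193     ]
[0.61249937 0.15625962 0.23139866] [ 0.47671657 -0.32522044 -0.15152687]
```

Call:
send_rows(
  moves=[
    [-0.01,0.01,0.04,0,0,0],
    [-0.019,0.012,0.1,0,0,0],
    [-0.019,0.012,0.145,0,0,0],
    [-0.019,0.012,0.163,0,0,0],
    [-0.019,0.012,0.163,0,0,0],
  ],
)

```text
time_s: 5.5
tcp_pos: [0.6155, 0.1529, 0.1894]
ee_rot: [-0.004, 0.638, 0.77, -0.002]
wrist_force: [0.1, -0.0, 0.5]
grip_width: 0.252
finger_force: 25.3
```

Run:
```python
from h import *
from cell import snapshot
d=snapshot("side");pickle.dump(d,open("s4.pkl","wb"))
o,p,r=state();print(o["time_s"],p,o["grip_width"],o["wrist_force"])
a=pickle.load(open("s0.pkl","rb"))["side"]
def c(f,x,y,w,h,hi):
    g=cv2.cvtColor(f[y:y+h,x:x+w],cv2.COLOR_BGR2GRAY);g=cv2.resize(g,(400,400),interpolation=cv2.INTER_CUBIC).astype(float)
    return np.clip((g-20)*255/(hi-20),0,255).astype(np.uint8)
cv2.imwrite("pics/p5.png",np.hstack([c(d["frame"],268,128,40,40,110),c(d["frame"],268,128,40,40,170)]))
```

```text
5.55 [0.61606785 0.15316531 0.19047067] 0.2578531292551424 [ 0.52014284 -0.04051224  0.11065847]
```

View pics/p5.png

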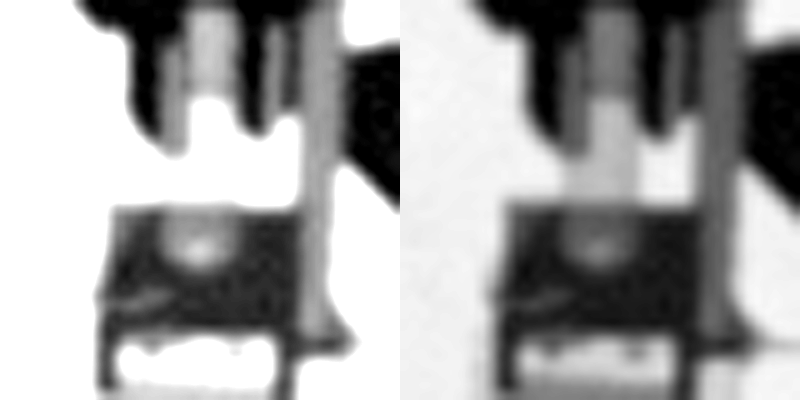

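The vial base hangs right above the bore, seen at side (287.45,153.2) against (287.8,152.5) for the bore axis, about 1–2 mm off and within the chamfer. Lowering.

Call:
send_rows(
  moves=[
    [0.003,0.004,0.015,0,0,0],
    [0.003,0.004,0.03,0,0,0],
    [0.003,0.004,0.045,0,0,0],
    [0.003,0.004,0.06,0,0,0],
    [0.003,0.004,0.075,0,0,0],
    [0.003,0.004,0.09,0,0,0],
    [0.003,0.004,0.1,0,0,0],
    [0.003,0.004,0.104,0,0,0],
  ],
)

```text
time_s: 6.35
tcp_pos: [0.617, 0.1544, 0.165]
ee_rot: [-0.003, 0.638, 0.77, -0.001]
wrist_force: [-1.7, 0.6, 4.9]
grip_width: 0.255
finger_force: 25.3
```

Call:
send_rows(
  moves=[
    [0,0,0,0,0,0],
    [0,0,0.004,0,0,0],
  ],
)

```text
time_s: 6.55
tcp_pos: [0.6173, 0.1544, 0.1649]
ee_rot: [-0.002, 0.638, 0.77, -0.0]
wrist_force: [-3.2, 0.8, 7.8]
grip_width: 0.256
finger_force: 25.4
```

Seated at the expected height (TCP 0.165, Fz rising). Release and retreat upward.

Call:
send_rows(
  moves=[
    [0,0,-0.006,0,0,0],
    [0,0,-0.006,0,0,0],
    [0,0,-0.006,0,0,0],
    [0,0,-0.006,0,0,0],
    [0,0,-0.006,0,0,0],
  ],
  jaw=0.55,
)

```text
time_s: 7.05
tcp_pos: [0.6171, 0.1542, 0.1655]
ee_rot: [-0.003, 0.638, 0.77, -0.001]
wrist_force: [-0.2, 0.3, -0.1]
grip_width: 0.552
finger_force: 0.0
```

Call:
send_rows(
  moves=[
    [0,0,-0.05,0,0,0],
    [0,0,-0.15,0,0,0],
    [0,0,-0.28,0,0,0],
    [0,0,-0.42,0,0,0],
    [0,0,-0.5,0,0,0],
    [0,0,-0.5,0,0,0],
  ],
)

```text
time_s: 7.65
tcp_pos: [0.6197, 0.1542, 0.2963]
ee_rot: [0.001, 0.638, 0.77, 0.002]
wrist_force: [0.6, -0.4, 0.5]
grip_width: 0.555
finger_force: 0.0
```

Run:
```python
from h import *
from cell import snapshot
d={n:snapshot(n) for n in("top","side")}
pickle.dump(d,open("s5.pkl","wb"))
o,p,r=state();print(o["time_s"],p,r.as_matrix().round(3).tolist(),o["grip_width"],o["wrist_force"],o["joint_pos"].round(2))
M=down(74.8)
W=np.array([.520,.02,.20])
print(row(p,r,W,M),row(W,M,[.4576,-.080,.10],M))
S=d["side"];f=S["frame"]
print("cap top expected",proj(S,[.616,.1585,.2]))
def c(f,x,y,w,h): return cv2.resize(f[y:y+h,x:x+w],(400,400),interpolation=cv2.INTER_CUBIC)
cv2.imwrite("pics/p6.png",np.hstack([c(f,268,118,50,50),c(d["top"]["frame"],265,225,80,80)]))
```

```text
7.75 [0.61776774 0.15402508 0.29123367] [[-0.187, 0.982, -0.004], [0.982, 0.187, 0.002], [0.003, -0.003, -1.0]] 0.5490825775241585 [ 0.03026734 -0.8487078   0.22288505] [ 0.06  0.28  1.37  0.    1.5  -0.13]
[-0.455, -0.483, 0.365, -0.004, -0.002, 0.433] [-0.451, -0.136, 0.4, 0.0, 0.0, 0.0]
cap top expected [288.12609468 137.25067784]
```

View pics/p6.png

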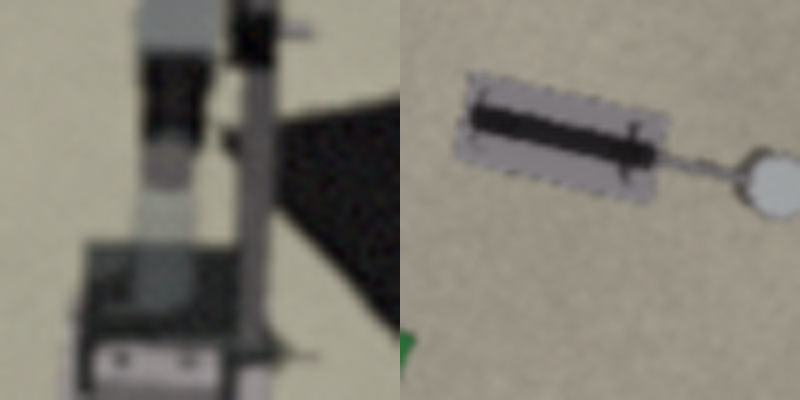

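The vial stands upright in the bore at the expected cap height. The mirror handle runs from top-view (279,248) to (315.6,255.6), with its head at (340,261.6).

Run:
```python
from h import *
a=pickle.load(open("s0.pkl","rb"));T=a["top"]
e1=plane(T,279,248,.040);e2=plane(T,315.6,255.6,.040);h=plane(T,340,261.6,.0365)
u=(h-e1)[:2];u/=np.linalg.norm(u)
print(e1,e2,np.linalg.norm(e2-e1),(e1+e2)/2,h,"az",np.degrees(np.arctan2(u[1],u[0])),"origin from head",h[:2]-.118*u)
# side-view check of handle: mask black in side
S=a["side"];g=cv2.cvtColor(S["frame"],cv2.COLOR_BGR2GRAY);m=np.zeros_like(g);m[225:270,235:262]=g[225:270,235:262]<55
c=max(cv2.findContours(m,0,1)[0],key=cv2.contourArea);print("side handle",cv2.boundingRect(c));r=cv2.minAreaRect(c);print(r,plane(S,*r[0],.037))
```

```text
[ 0.4685493  -0.02827905  0.04      ] [ 0.44722183 -0.12527465  0.04      ] 0.09931268101004224 [ 0.45788556 -0.07677685  0.04      ] [ 0.43058054 -0.19023521  0.0365    ] az -103.19405977105286 origin from head [ 0.45751403 -0.0753501 ]
side handle (242, 229, 9, 27)
((246.05746459960938, 241.7836151123047), (5.290809631347656, 26.157365798950195), 8.530765533447266) [ 0.45794645 -0.08161884  0.037     ]
```

Call:
send_rows(
  moves=[
    [-0.07,-0.07,0,0,0,0.07],
    [-0.18,-0.19,0.07,0,0,0.17],
    [-0.3,-0.31,0.16,0,0,0.28],
    [-0.4,-0.43,0.28,0,0,0.38],
    [-0.455,-0.483,0.365,0,0,0.433],
    [-0.455,-0.483,0.365,0,0,0.433],
  ],
)

```text
time_s: 8.35
tcp_pos: [0.5153, 0.0189, 0.1946]
ee_rot: [-0.006, 0.796, 0.606, -0.005]
wrist_force: [0.5, -0.3, -0.9]
grip_width: 0.553
finger_force: 0.0
```

Run:
```python
from h import *
o,p,r=state()
M=down(76.6);W=np.array([.4564,-.0823,.07])
print(p,row(p,r,W,M),row(W,M,[.4564,-.0823,.0165],M))
```

```text
[0.51528248 0.01885242 0.19457928] [-0.453, -0.112, 0.5, -0.014, -0.0, -0.034] [0.0, 0.0, 0.214, 0.0, 0.0, 0.0]
```

Call:
send_rows(
  moves=[
    [-0.1,-0.02,0.05,-0.014,0,-0.034],
    [-0.25,-0.06,0.18,-0.014,0,-0.034],
    [-0.38,-0.09,0.33,-0.014,0,-0.034],
    [-0.453,-0.112,0.45,-0.014,0,-0.034],
    [-0.453,-0.112,0.5,-0.014,0,-0.034],
    [-0.453,-0.112,0.5,-0.014,0,-0.034],
    [-0.453,-0.112,0.5,-0.014,0,-0.034],
  ],
)

```text
time_s: 9.05
tcp_pos: [0.464, -0.0812, 0.0756]
ee_rot: [0.004, 0.783, 0.622, 0.004]
wrist_force: [0.5, -0.9, 1.2]
grip_width: 0.556
finger_force: 0.0
```

Run:
```python
from h import *
from cell import snapshot
o,p,r=state()
M=down(76.6)
print(o["time_s"],p,o["wrist_force"],row(p,r,[.4564,-.0823,.0165],M))
S=snapshot("side");pickle.dump(S,open("s6.pkl","wb"))
```

```text
9.05 [ 0.46404174 -0.08116842  0.07556676] [ 0.50023689 -0.85505477  1.16151498] [-0.012, -0.031, 0.236, 0.01, -0.001, 0.005]
```

Call:
send_rows(
  moves=[
    [0,0,0,0,0,0],
    [0,0,0,0,0,0],
    [0,0,0,0,0,0],
  ],
)

```text
time_s: 9.4
tcp_pos: [0.4632, -0.0815, 0.0753]
ee_rot: [0.004, 0.783, 0.622, 0.004]
wrist_force: [0.9, -0.3, -0.2]
grip_width: 0.546
finger_force: 0.0
```

Run:
```python
from h import *
o,p,r=state()
M=down(76.6)
print(o["time_s"],p,o["wrist_force"],row(p,r,[.4564,-.0823,.0165],M))
```

```text
9.4 [ 0.46320406 -0.08154826  0.07532435] [ 0.91733859 -0.26998322 -0.19273184] [-0.009, -0.028, 0.235, 0.011, -0.001, 0.005]
```

Call:
send_rows(
  moves=[
    [-0.009,-0.028,0.03,0.011,0,0.005],
    [-0.009,-0.028,0.09,0.011,0,0.005],
    [-0.009,-0.028,0.15,0.011,0,0.005],
    [-0.009,-0.028,0.2,0.011,0,0.005],
    [-0.009,-0.028,0.235,0.011,0,0.005],
    [-0.009,-0.028,0.235,0.011,0,0.005],
    [-0.009,-0.028,0.235,0.011,0,0.005],
    [-0.009,-0.028,0.235,0.011,0,0.005],
  ],
)

```text
time_s: 10.2
tcp_pos: [0.4563, -0.0826, 0.0163]
ee_rot: [-0.001, 0.785, 0.619, -0.0]
wrist_force: [-0.1, 0.3, 0.9]
grip_width: 0.548
finger_force: 0.0
```

Call:
send_rows(
  moves=[
    [0,0,0,0,0,0],
    [0,0,0,0,0,0],
    [0,0,0,0,0,0],
    [0,0,0,0,0,0],
    [0,0,0,0,0,0],
    [0,0,0,0,0,0],
  ],
  jaw=0,
  force=60,
)

```text
time_s: 10.8
tcp_pos: [0.4561, -0.0825, 0.0163]
ee_rot: [-0.001, 0.785, 0.619, -0.0]
wrist_force: [-1.4, 0.6, 6.7]
grip_width: 0.152
finger_force: 58.8
```

Call:
send_rows(
  moves=[
    [0,0,-0.03,0,0,0],
    [0,0,-0.1,0,0,0],
    [0,0,-0.2,0,0,0],
    [0,0,-0.32,0,0,0],
    [0,0,-0.42,0,0,0],
    [0,0,-0.5,0,0,0],
    [0,0,-0.5,0,0,0],
    [0,0,-0.5,0,0,0],
  ],
)

```text
time_s: 11.6
tcp_pos: [0.4559, -0.0825, 0.1407]
ee_rot: [-0.001, 0.785, 0.619, -0.0]
wrist_force: [-0.1, 0.3, -0.9]
grip_width: 0.151
finger_force: 59.8
```

Call:
send_rows(
  moves=[
    [0,0,0,0,0,0],
    [0,0,0,0,0,0],
  ],
)

```text
time_s: 11.8
tcp_pos: [0.4551, -0.0821, 0.1394]
ee_rot: [-0.002, 0.785, 0.619, -0.001]
wrist_force: [0.6, -0.7, -1.4]
grip_width: 0.148
finger_force: 59.8
```

Run:
```python
from h import *
from cell import snapshot
o,p,r=state();print(o["time_s"],p,r.as_matrix().round(3).tolist(),o["finger_force"],o["grip_width"],o["wrist_force"])
d={n:snapshot(n) for n in("top","side")};pickle.dump(d,open("s7.pkl","wb"))
for n in d:
    g=cv2.cvtColor(d[n]["frame"],cv2.COLOR_BGR2GRAY)
    # expected head: handle z at TCP+.0187, head along -tool x by .112
    H=p+r.apply([-.112,0,-.0212]);uv=proj(d[n],H);x,y=np.round(uv).astype(int)
    w=g[y-14:y+15,x-14:x+15];m=(w>w.max()-35).astype(np.uint8)
    print(n,H,uv,w.max(),np.median(w))
    N,l,s,c=cv2.connectedComponentsWithStats(m)
    for i in range(1,N):
        if s[i,4]>15: print(c[i]+[x-14,y-14],s[i],plane(d[n],*(c[i]+[x-14,y-14]),H[2]))
```

```text
11.8 [ 0.45507853 -0.08213881  0.1394355 ] [[0.233, 0.972, -0.004], [0.972, -0.233, 0.003], [0.002, -0.005, -1.0]] 59.8159521818161 0.1483503010172845 [ 0.64436016 -0.66083472 -1.39297299]
top [ 0.42906414 -0.19110838  0.16046701] [348.76038985 262.23145734] 144 59.0
[359.17307692 265.77403846] [ 16   0  13  29 208] [ 0.42051862 -0.21526812  0.16046701]
side [ 0.42906414 -0.19110838  0.16046701] [238.02464194 234.24093686] 172 121.0
[247.9  221.55] [19  0 10  5 40] [ 0.45661793 -0.15086602  0.16046701]
[232.61151079 234.8381295 ] [  0   6  22  19 278] [ 0.41706876 -0.19102625  0.16046701]
```

```bash
cat >> h.py <<'E'
YAW=-13.8; B=np.array([.6162,.1585,0]); RS=R.from_euler('z',YAW,degrees=True)
n=np.array([0,.5,np.sqrt(.75)]); mx=np.array([1.,0,0])
TGT=B+RS.apply(np.array([0,0,.06])-.1118*mx-.0202*n)
RT=RS*R.from_matrix(np.c_[-mx,np.cross(-n,-mx),-n])
E
python3 - <<'E'
from h import *
from scipy.spatial.transform import Slerp
o,p,r=state();print(p,TGT,RT.as_matrix().round(3).tolist())
T=pickle.load(open("s0.pkl","rb"))["top"]
print([plane(T,*q,.01)[:2].round(3).tolist() for q in((185,268),(175,283),(118,237))])
W=TGT+RS.apply([-.12,-.04,.02]);Rm=Slerp([0,1],R.concatenate([r,RT]))(.5)
A=np.array([.40,.05,.15])
print(W,np.degrees((r.inv()*RT).magnitude()))
print(row(p,r,A,Rm));print(row(A,Rm,W,RT))
E
```

```text
[ 0.45537361 -0.08230253  0.13975449] [0.505218   0.17535958 0.04250629] [[-0.971, 0.207, -0.119], [0.239, 0.841, -0.486], [-0.0, -0.5, -0.866]]
[[0.419, 0.227], [0.379, 0.254], [0.505, 0.412]]
[0.37914055 0.16513823 0.06250629] 93.49908784287011
[0.463, -0.339, -0.039, 0.195, -0.197, -0.728]
[0.472, 0.241, 0.247, 0.195, -0.197, -0.728]
```

Call:
send_rows(
  moves=[
    [0.05,-0.04,0,0.02,-0.02,-0.08],
    [0.13,-0.1,-0.01,0.055,-0.055,-0.2],
    [0.21,-0.16,-0.02,0.09,-0.09,-0.33],
    [0.3,-0.22,-0.03,0.125,-0.125,-0.46],
    [0.38,-0.28,-0.035,0.16,-0.16,-0.59],
    [0.44,-0.32,-0.039,0.185,-0.185,-0.69],
    [0.463,-0.339,-0.039,0.195,-0.197,-0.728],
    [0.463,-0.339,-0.039,0.195,-0.197,-0.728],
  ],
)

```text
time_s: 12.7
tcp_pos: [0.4001, 0.0506, 0.1502]
ee_rot: [-0.017, 0.49, 0.86, -0.14]
wrist_force: [0.3, -0.3, -0.4]
grip_width: 0.148
finger_force: 59.8
```

Call:
send_rows(
  moves=[
    [0,0,0,0,0,0],
    [0,0,0,0,0,0],
  ],
)

```text
time_s: 12.9
tcp_pos: [0.4009, 0.0488, 0.1508]
ee_rot: [-0.017, 0.492, 0.859, -0.14]
wrist_force: [0.8, 0.2, -0.5]
grip_width: 0.148
finger_force: 59.8
```

Run:
```python
from h import *
o,p,r=state();W=TGT+RS.apply([-.12,-.04,.02]);print(o["time_s"],p,o["joint_pos"].round(2),o["finger_force"],row(p,r,W,RT))
```

```text
12.9 [0.40085662 0.04883788 0.15079511] [ 0.01  0.05  1.95 -0.23  1.32 -0.45] 59.79994475841522 [0.479, 0.239, 0.25, 0.196, -0.196, -0.731]
```

Call:
send_rows(
  moves=[
    [0.05,0.02,0.02,0.02,-0.02,-0.08],
    [0.13,0.06,0.06,0.055,-0.055,-0.2],
    [0.21,0.11,0.1,0.09,-0.09,-0.33],
    [0.3,0.15,0.15,0.125,-0.125,-0.46],
    [0.39,0.19,0.2,0.16,-0.16,-0.59],
    [0.45,0.22,0.23,0.185,-0.185,-0.69],
    [0.479,0.239,0.25,0.196,-0.196,-0.731],
    [0.479,0.239,0.25,0.196,-0.196,-0.731],
  ],
)

```text
time_s: 13.7
tcp_pos: [0.3781, 0.166, 0.0616]
ee_rot: [-0.031, 0.115, 0.959, -0.257]
wrist_force: [0.1, 1.1, -1.3]
grip_width: 0.148
finger_force: 59.9
```

Call:
send_rows(
  moves=[
    [0,0,0,0,0,0],
    [0,0,0,0,0,0],
  ],
)

```text
time_s: 13.9
tcp_pos: [0.3793, 0.1652, 0.0632]
ee_rot: [-0.03, 0.117, 0.959, -0.257]
wrist_force: [0.3, 0.7, -0.0]
grip_width: 0.151
finger_force: 59.9
```

Run:
```python
from h import *
from cell import snapshot
o,p,r=state();print(o["time_s"],p,o["joint_pos"].round(2),o["finger_force"],o["wrist_force"],row(p,r,TGT+[0,0,.02],RT),row(p,r,TGT,RT))
d={n:snapshot(n) for n in("top","side")};pickle.dump(d,open("s8.pkl","wb"))
H=p+r.apply([-.1118,0,-.0202]);X,Y=r.apply([1,0,0]),r.apply([0,1,0])
# where the glass should be seen: outline points, head and grip expectation
for k in d:
    g=cv2.cvtColor(d[k]["frame"],cv2.COLOR_BGR2GRAY);uv=proj(d[k],H);x,y=uv.round().astype(int)
    print(k,H.round(4),uv.round(1),proj(d[k],H+.0155*X).round(1),proj(d[k],H+.0155*Y).round(1));print(g[y-10:y+11:2,x-14:x+15:2])
```

```text
13.9 [0.37934393 0.16524697 0.06320375] [ 0.43  0.37  1.86 -0.42  1.28 -0.7 ] 59.85620141029358 [ 0.31265256  0.6511648  -0.00162175] [-0.479, 0.14, -0.077, 0.001, 0.001, -0.001] [-0.479, 0.18, -0.007, 0.001, 0.001, -0.001]
top [0.4903 0.1483 0.0809] [210.  239.8] [208.5 245.7] [205.5 238.8]
[[135 132 131 133 133 132 134 134 133 134 133 133 135 135 133]
 [130 130 131 131 135 134 133 131 131 129 129 133 135 134 133]
 [130 130 131 131 133 134 131 118 103  79  82 121 136 134 135]
 [131 132 132 131 133 132 115 115 115 102  71  91 121 134 136]
 [131 131 132 134 136 124 116 117 116 115  80  77 112 134 135]
 [133 132 131 135 134 119 116 116 116 115  90  74 110 134 133]
 [136 134 135 134 131 116 116 117 116 114  83  79 126 135 134]
 [133 132 130 134 130 117 116 116 116  99  75 110 134 133 134]
 [133 133 131 133 131 128 104 106  95  89 115 134 136 137 133]
 [131 132 132 131 129 132 115  88  76 130 132 133 137 138 137]
 [132 134 134 133 136 134 105  84  83 131 134 133 136 138 138]]
side [0.4903 0.1483 0.0809] [246.1 178.1] [240.9 177.9] [246.7 177.8]
[[ 13  29  90 101 101  99  99 100 126 165 166 164 164 164 162]
 [ 18  62 101 102 100 101  99 102 154 164 164 163 163 163 163]
 [ 30  89 101 100  99  98 101 147 166 163 162 162 164 162 161]
 [ 70  99 100  99  98 109 145 163 164 166 162 163 162 163 163]
 [ 98  97  97 112 122 158 163 163 163 162 163 161 161 160 161]
 [124 121 123 137 136 134 139 144 145 142 158 160 157 158 159]
 [107 148 151 149 137 123 127 122 117 112 151 160 161 160 160]
 [121 160 162 162 158 158 160 160 159 161 160 160 158 158 161]
 [158 159 160 159 157 156 158 160 161 160 158 158 159 159 160]
 [159 157 158 158 158 157 157 158 156 156 157 157 159 160 160]
 [159 160 157 158 159 157 154 156 159 159 157 159 162 160 160]]
```

The glass appears in the top view at about (210,240), exactly where predicted, so the grip geometry holds. Sliding in under the stage.

Call:
send_rows(
  moves=[
    [-0.05,0.015,-0.008,0,0,0],
    [-0.12,0.035,-0.02,0,0,0],
    [-0.2,0.058,-0.032,0,0,0],
    [-0.28,0.082,-0.045,0,0,0],
    [-0.36,0.105,-0.058,0,0,0],
    [-0.43,0.126,-0.07,0,0,0],
    [-0.47,0.138,-0.076,0,0,0],
    [-0.479,0.14,-0.077,0.001,0.001,-0.001],
  ],
)

```text
time_s: 14.8
tcp_pos: [0.5057, 0.1762, 0.0617]
ee_rot: [-0.031, 0.115, 0.959, -0.257]
wrist_force: [0.2, -1.3, -1.4]
grip_width: 0.148
finger_force: 59.9
```

Call:
send_rows(
  moves=[
    [0,0.01,0.017,0,0,0],
    [0,0.02,0.035,0,0,0],
    [0,0.03,0.053,0,0,0],
    [0,0.04,0.07,0,0,0],
    [0,0.04,0.07,0,0,0],
    [0,0.04,0.07,0,0,0],
    [0,0.04,0.07,0,0,0],
  ],
)

```text
time_s: 15.5
tcp_pos: [0.5043, 0.1765, 0.0416]
ee_rot: [-0.031, 0.115, 0.959, -0.257]
wrist_force: [0.7, 0.3, -0.3]
grip_width: 0.152
finger_force: 59.9
```

```bash
cat > chk.py <<'E'
from h import *
o,p,r=state();print(o["time_s"],p,o["finger_force"],o["wrist_force"],np.abs(o["dq"]).max(),row(p,r,TGT,RT))
H=RS.inv().apply(p+r.apply([-.1118,0,-.0202])-B);N=(RS.inv()*r).apply([0,0,-1]);Xm=(RS.inv()*r).apply([-1,0,0]);Ym=np.cross(N,Xm)
a=np.array([0,.0393,.128])-H;c=H-[0,.130,.135];ls=np.array([0,-.866,-.5]);up=np.array([0,-.5,.866])
print("cam x,y,z",c@ls,c[0],c@up,"aim",a@Xm,a@Ym,a@N)
E
python3 chk.py
python3 - <<'E'
from h import *
from cell import snapshot
d={n:snapshot(n) for n in("top","side")};pickle.dump(d,open("s9.pkl","wb"))
c=lambda f,x,y,w,h: cv2.resize(f[y:y+h,x:x+w],(400,400),interpolation=cv2.INTER_CUBIC)
cv2.imwrite("pics/p7.png",np.hstack([c(d["top"]["frame"],110,140,140,140),c(d["side"]["frame"],240,105,90,90)]))
E
```

```text
15.5 [0.50425594 0.17646416 0.04161229] 59.85969364643097 [ 0.70422876  0.31339654 -0.27642516] 0.0021826622259049004 [-0.005, -0.005, -0.001, -0.001, 0.0, 0.003]
cam x,y,z 0.14959025111198687 -0.0012044057912787465 -0.0014363875005427638 aim 0.0012235775537800533 -0.001571265526107549 0.07885704074820878
```

View pics/p7.png

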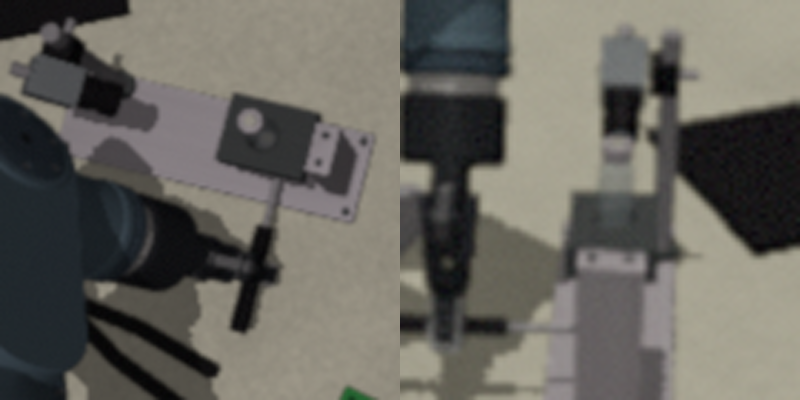

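The picture shows the vial upright in the stage (side ≈ (309,138)), the mirror gripped by its handle with its head centred under the stage, and the crimper untouched. The computed alignment errors are under 2 mm and the arm is still, so I'm handing in.

```bash
python3 chk.py; python3 -c "from cell import order;print(order.job_done())"
```

```text
15.6 [0.50430206 0.17648239 0.04168207] 59.85977590084076 [-0.43708216  0.15665611 -1.31297151] 0.001195717141698287 [-0.005, -0.005, -0.001, -0.001, 0.0, 0.003]
cam x,y,z 0.1495284512825764 -0.0011655907569516684 -0.0013754894202287976 aim 0.0011914071075829656 -0.00154195066215652 0.07877314444354026
the job is handed in; nothing more can be done
None
```

The job is handed in at 15.6 s: the tall vial stands home in the bore, and the mirror is held still under the stage, with the alignment errors I computed below 2 mm; the hand-in returned no verdict.

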